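# Raise the enclosure sash to its mark and slide the tube rack in

## Robot

A 7-joint arm with a two-finger parallel gripper is mounted at the origin on a cart in front of the work surface, level with it; the furniture and walls round the work are solid. World frame = base frame: x ahead of the robot, y to its left, z up, the work surface at z = 0. Lengths are in m, angles in rad, forces in N, time in s.
With the tool pointing down it reaches from about 0.4 to 0.875 m from the base axis. Payload 19.3 kg.
Tool frame: the origin (TCP) lies midway between the tips of the shut fingers; the grasp point (between the pads) lies 19 mm behind it; z points along the fingers, y is the line along which they close (so a half turn about z gives the same grasp; the last joint's range is limited). The gripper opens to 85 mm and grips with 20 to 120 N. Pads are 22 mm wide; open, the fingers measure 114 mm over their backs; the gripper's body (76 mm by 85 mm) begins 54 mm behind the grasp point. The pads swing forward as they close: fully open they stand 13 mm farther back than shut.
Start: joints at [1.203, 0.521, -0.036, 1.599, 0.021, 1.021, -0.113], TCP at [0.183, -0.597, 0.231] pointing down, gripper open.
Joint ranges: [-2.91, 2.91], [-0.3, 2.13], [-1.5, 1.42], [0.17, 2.43], [-1.26, 4.41], [0.16, 1.93], [-2.52, 2.52]. Speed limits (rad/s): [1.89, 1.89, 2.39, 2.39, 3.01, 3.01, 3.01].

## Interface

Orientations are given as [roll, pitch, yaw] about the fixed x, y, z axes, in that order (R = Rz(yaw) Ry(pitch) Rx(roll)).
In Python, from workcell import telemetry, grab_frame, calibration, bot, outline_of, landmark_of gives the robot as it stands. The module is installed in compiled form; this text tells all that it offers.
- The arm moves only by the shell command python3 -m inch 'ROWS' [FORCE]. ROWS is JSON, a list of rows, each a list of 7 numbers: the shift along the tool's x, y, z in m, then the turn, a rotation vector about the tool's x, y, z in rad, then the closure, from 0 (fully open) to 1 (shut). A call has 1 to 5 rows; each row shifts and turns the commanded pose from where the row before left it, along the tool's axes as they then stand; what a row does not reach is not made up. A row lasts 1/10 s, in which the tool goes at most 50 mm and 8.59 degrees, less where a joint would pass 70% of its speed; a pose out of reach is approached as far as the arm can. A call is refused whole if a number of a shift passes 0.05 or a number of a turn 0.15, either way. A call with a gripper value outside its range is refused whole. The fingers move at their own pace and stop on an object; FORCE is the grip in N (left out, the last holds). Time passes only in rows, so rows that do not move let the fingers close. It gives the time, the measured TCP pose, the force, the opening and the grip force at its end, in the units of the state.
- telemetry.observe(): the state, without advancing time (a new reading comes with each control period).
- grab_frame(name): name is "scene" or "top"; returns the picture (384x512x3 uint8, red, green, blue); there is no depth.
- calibration(name): a dict with "fovy" (degrees; the focal length in pixels is half the picture's height over the tangent of half this angle, whatever the lens; pixels are square), "cx", "cy" (the principal point, pixels), "pose" (4x4, takes a point from camera to world coordinates). Camera axes: x right, y down, z forward; pixel columns grow to the right and rows downward; lengths in m; the calibration is good to about 2 mm. A picture is of the moment at which its call begins. calibration takes no time and is no camera call.
- bot.job_done(): hands the job in; it is judged then, once.
Trained networks look in the newest picture that a camera, given by its name, has taken for a name from the list of things; names that differ only in an ending like _2 or _b are one class to them, and where a whole thing is asked for, a point or a joint stands for the part that bears it (a point fixed in the world has none). Each returns a list of dicts, best first, with "score" (0 to 1); they miss things now and then, are a little off and sometimes report something else, mostly with a low value. They report only what shows in the picture. A call takes as long as a camera call. They do not tell look-alikes from the thing itself.
- outline_of(label, camera): "region" (384x512 bool, what is visible of it) and "rect" ([left, top, right, bottom] in pixels, round what is visible of it).
- landmark_of(label, camera): "xy" ([column, row] in pixels: a listed point, or the origin of a listed thing).
The state is a dict: "clock": time; "qpos": joint angles; "qd": joint speeds; "joint_efforts": joint torques, N m; "position": TCP position; "tool_rot": TCP orientation; "force": force on the tool from outside, world axes, zero at the start; "moment": the same for the moment, N m; "grip_width": finger opening in m; "finger_force": force on a finger pad.
Only numpy, scipy, OpenCV 4.12 (cv2) and the standard library are available. Lean on these libraries where they do the work, as an engineer would, in place of code of your own. Each camera call takes 0.05 s, during which the arm holds its last target. There are 200 camera calls.

## Task

Push the sliding window of the small bench enclosure up from beneath its lip until the lip is level with the tip of the pointer on the right-hand post; only push from below, do not grip the window or press on the lip from above. Then push the microtube rack along the worktop until all of it is behind the window, without picking it up. Leave the pointer where it is set, and the beaker, the bottle and the tape roll alone.

Things in the scene. Friction and masses are not known exactly. Their poses are not given: they have to be found in the camera images.
- hood: Fixed bench enclosure, white posts, clear panes, no floor (the worktop runs through); 372 mm wide, 190 deep, roof 396 high with a 45 mm duct stub, front posts 420 high. Origin on the worktop under the window's plane, mid-width; x points into it, y to its left seen from the front, z up. Opening between the front posts: y -160 to 160 mm; posts reach 13 mm in front of the window's plane; back panel at x = 181 mm.
- sash (a joint): Sliding window in the enclosure's front: height raised from its lowest place, m, 0 to 0.17 (end stop); starts at 0 to 0.03. Counterweighted: takes about 4 N to move and stays where it is left.
- lip_edge (a point): Middle of the front edge of the window's lip, halfway up its thickness; 107 mm above the worktop at sash = 0. The lip is an aluminium bar along the window's lower edge, y -145 to 145 mm, 14 mm thick, its flat underside 7 mm below this point, its front edge 30 mm in front of the window's plane; a sloping cover strip on its top. Axes as the enclosure's.
- pointer_tip (a point): Tip of the dark height pointer, a clamp block 24 mm wide, 22 high with a black thumb screw on the front of the right front post, up to 37 mm in front of the window's plane. It points sideways at the lip's end (y about -155 mm) and shows where the middle of the lip's front edge shall stop: 200 to 260 mm above the worktop. Slides stiffly; do not move it. Axes as the enclosure's.
- rack: Blue microtube rack with a few capped tubes, loose, 64 x 120 mm, 28 mm high (35 mm with the caps), 60 g. Origin at the centre of its underside; x along the short side, y along the long side, z up. It starts on the worktop in front of the enclosure's opening, its x within about 0.2 rad of the enclosure's x.
- rack_corner_left (a point): Corner of the rack at its near long side (x = -32 mm), left end (y = 60 mm), 14 mm above its underside.
- rack_corner_right (a point): Corner of the rack at its near long side (x = -32 mm), right end (y = -60 mm), 14 mm above its underside.
- beaker: Small glass beaker, 46 mm wide, 58 mm high, loose, left of the enclosure's opening; leave it alone. Origin at the centre of its underside, z up.
- bottle: Small white screw-cap bottle with a green cap, 52 mm wide, 104 mm high, loose, right of the enclosure's opening; leave it alone. Origin at the centre of its underside, z up.
- tape: Roll of green label tape lying flat, 70 mm wide, 19 mm high, loose, farther right; leave it alone. Origin at the centre of its underside, z up.
Not all that is in view belongs to the job. There is more than one size of the rack; the one meant has the size given above.

How it is judged:
On the way, in this order (a step that is already met when the one before it is completed fails the run):
1. the middle of the lip's front edge is level with the pointer's tip, within 8 mm, the window at rest (z of lip_edge in the frame of pointer_tip between -0.008 and 0.008 m and velocity of joint sash between -0.01 and 0.01 m/s), for 0.2 s.
2. the whole rack is behind the window's plane, inside the enclosure (x of each of rack_corner_left, rack_corner_right in the frame of hood above 0 m and x of rack in the frame of hood below 0.17 m and y of rack in the frame of hood between -0.15 and 0.15 m), for 0.2 s.
At the end, for the whole second after the job is handed in: The lip's front edge is level with the pointer's tip within 8 mm, both near corners of the rack are behind the window's plane between the posts, the rack stands flat on the worktop, and all is at rest (all of step 1 and all of step 2 and angle between rack's own z axis and vertical below 0.1 rad and height (world z) of rack below 0.006 m and linear speed of rack below 0.01 m/s); the robot touches nothing.
It fails at once if the rack is lifted more than 15 mm or tipped (height (world z) of rack above 0.015 m or angle between rack's own z axis and vertical above 0.5 rad).
It fails at once if the window is gripped or pressed from above: more than 2 N of the fingers on the lip's top (contact force between the fingers and lip_top above 2 N).
It fails at once if the pointer is shifted by more than 5 mm (distance of pointer_tip from where it was at the start of the episode above 0.005 m).
It fails at once if the beaker, the bottle or the tape roll is shifted by more than 30 mm or tipped ((distance of beaker from where it was at the start of the episode above 0.03 m or angle between beaker's own z axis and vertical above 0.4 rad) or (distance of bottle from where it was at the start of the episode above 0.03 m or angle between bottle's own z axis and vertical above 0.4 rad) or (distance of tape from where it was at the start of the episode above 0.03 m or angle between tape's own z axis and vertical above 0.4 rad)).
It also fails if it takes over 59 s, if anything falls off the work surface, if the arm or the gripper's body presses on something with over 40 N, if the wrist force passes 120 N, or if a joint passes its speed limit or range.

## Working session

There is one attempt and no reset: what is moved stays moved. The work goes in short steps, Python scripts to look and compute and a shell command to move; the robot and the scene stay as the last step left them, time stands still between calls to the robot, and variables do not carry over. Pictures are saved under pics/ and viewed, at most 11 in all, crops included, and the job is handed in when it is done.

```bash
mkdir -p pics; cat > h.py <<'E'
import numpy as np, cv2
from workcell import telemetry, grab_frame, calibration, bot, outline_of, landmark_of
def ray(cam,uv):
    c=calibration(cam);f=192/np.tan(np.radians(c["fovy"])/2);P=np.array(c["pose"])
    d=P[:3,:3]@np.array([(uv[0]-c["cx"])/f,(uv[1]-c["cy"])/f,1]);return P[:3,3],d/np.linalg.norm(d)
def atz(cam,uv,z):
    o,d=ray(cam,uv);return o+d*(z-o[2])/d[2]
def tri(a,b):
    (o1,d1),(o2,d2)=ray("scene",a),ray("top",b)
    A=np.stack([d1,-d2],1);s=np.linalg.lstsq(A,o2-o1,rcond=None)[0]
    p,q=o1+d1*s[0],o2+d2*s[1];return (p+q)/2,np.linalg.norm(p-q)
def proj(cam,p):
    c=calibration(cam);f=192/np.tan(np.radians(c["fovy"])/2);P=np.array(c["pose"])
    v=P[:3,:3].T@(np.array(p)-P[:3,3]);return v[0]/v[2]*f+c["cx"],v[1]/v[2]*f+c["cy"]
E
python3 - <<'E'
from h import *
np.set_printoptions(precision=3,suppress=True)
for c in("scene","top"):
    im=grab_frame(c);cv2.imwrite(f"pics/{c}0.png",im[:,:,::-1])
    k=calibration(c);print(c,k["fovy"],k["cx"],k["cy"],np.array(k["pose"]))
    for n in("hood","lip_edge","pointer_tip","rack","rack_corner_left","rack_corner_right","beaker","bottle","tape"):
        print(n,[(np.round(r["xy"],1).tolist(),round(r["score"],2)) for r in landmark_of(n,c)[:4]])
print(telemetry.observe())
a=[cv2.imread(f"pics/{c}0.png") for c in("scene","top")]
cv2.imwrite("pics/both.png",cv2.resize(np.vstack(a),None,fx=.78,fy=.78))
E
```

```text
scene 56.75817569024011 256.2468177264171 199.02928428788044 [[-0.891 -0.273  0.362  0.254]
 [-0.453  0.528 -0.718  0.748]
 [ 0.005 -0.804 -0.594  0.67 ]
 [ 0.     0.     0.     1.   ]]
hood [([218.9, 252.8], 0.66), ([224.9, 328.5], 0.51)]
lip_edge [([233.6, 219.4], 0.92)]
pointer_tip [([240.1, 146.0], 0.5)]
rack [([260.9, 243.8], 0.9), ([308.2, 219.0], 0.79)]
rack_corner_left [([311.9, 226.1], 0.87), ([273.5, 257.6], 0.61)]
rack_corner_right [([269.7, 226.4], 0.67), ([324.0, 209.0], 0.6)]
beaker [([221.7, 328.5], 0.61)]
bottle [([267.7, 204.5], 0.64)]
tape [([336.3, 194.7], 0.65)]
top 46.68374177011332 257.5996733955245 192.0009603938228 [[-0.001 -0.997  0.072  0.49 ]
 [-1.     0.003  0.018  0.069]
 [-0.018 -0.072 -0.997  1.32 ]
 [ 0.     0.     0.     1.   ]]
hood [([228.3, 173.8], 0.59)]
lip_edge [([223.1, 183.2], 0.93)]
pointer_tip [([282.0, 157.6], 0.48)]
rack [([303.9, 226.7], 0.94), ([247.3, 198.2], 0.71), ([159.7, 217.7], 0.21)]
rack_corner_left [([239.6, 218.5], 0.9), ([293.4, 236.0], 0.76)]
rack_corner_right [([271.4, 193.5], 0.78), ([321.2, 236.2], 0.74)]
beaker [([160.8, 216.5], 0.6)]
bottle [([225.6, 183.3], 0.61), ([307.2, 179.0], 0.51)]
tape [([362.0, 234.2], 0.93)]
{'clock': 1.0, 'qpos': array([ 1.203,  0.521, -0.036,  1.6  ,  0.021,  1.021, -0.113]), 'qd': array([-0.   ,  0.   ,  0.002,  0.001, -0.001,  0.   ,  0.001]), 'joint_efforts': array([ -0.   , -92.685,   1.978, -37.025,   0.018,   0.002,   0.   ]), 'position': array([ 0.183, -0.597,  0.231]), 'tool_rot': array([-3.142,  0.   ,  0.298]), 'force': array([-0.363, -0.017, -0.262]), 'moment': array([ 0.03 , -0.037, -0.017]), 'finger_force': 0.0, 'grip_width': 0.08524548981194362}
```

View pics/scene0.png

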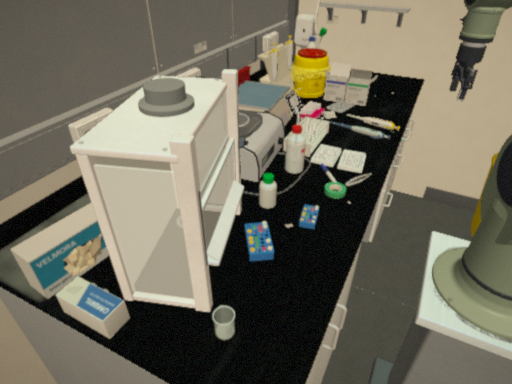

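View pics/top0.png

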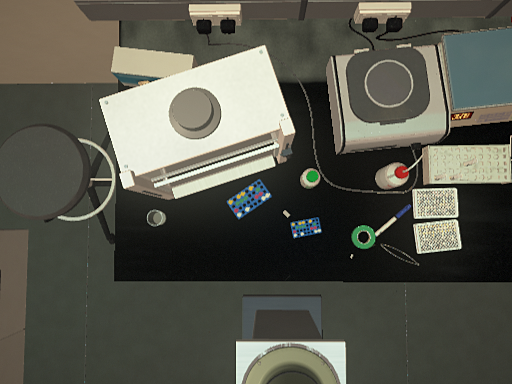

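```bash
python3 - <<'E'
from h import *
np.set_printoptions(precision=3,suppress=True)
s=cv2.imread("pics/scene0.png");t=cv2.imread("pics/top0.png")
a=cv2.resize(s[60:320,160:330],None,fx=2.3,fy=2.3,interpolation=3)
cv2.imwrite("pics/c1.png",cv2.resize(s[60:270,180:330],None,fx=2.8,fy=2.8,interpolation=3)[:590])
cv2.imwrite("pics/c2.png",cv2.resize(t[40:240,95:345],None,fx=3,fy=3,interpolation=3))
print(tri([233.6,219.4],[223.1,183.2]),tri([240.1,146],[282,157.6]))
for n in("rack","lip_edge","pointer_tip"):
  for c in("scene","top"):
    r=outline_of(n,c)
    print(n,c,[(np.round(x["rect"]).tolist(),round(x["score"],2),(lambda q:(np.round(q[0],1),np.round(q[1],1),round(q[2],1)))(cv2.minAreaRect(np.argwhere(x["region"])[:,::-1].astype(np.float32)))) for x in r[:3]])
for uv in([239.6,218.5],[271.4,193.5],[293.4,236],[321.2,236.2],): print(atz("top",uv,.014))
E
```

```text
(array([0.599, 0.184, 0.122]), np.float64(0.0013781654583539932)) (array([0.657, 0.031, 0.233]), np.float64(0.010104712038378398))
rack scene [([298.0, 202.0, 318.0, 227.0], 0.64, (array([308.6, 216.4]), array([16. , 23.8]), 14.0)), ([246.0, 221.0, 275.0, 262.0], 0.59, (array([259.5, 241.8]), array([38.4, 26. ]), 79.7))]
rack top [([226.0, 184.0, 271.0, 218.0], 0.75, (array([248.7, 199. ]), array([21.9, 41.6]), 56.3)), ([291.0, 219.0, 323.0, 236.0], 0.67, (array([305.4, 228. ]), array([16. , 30.6]), 78.1))]
lip_edge scene [([201.0, 138.0, 242.0, 262.0], 0.72, (array([220.5, 201.9]), array([ 35.8, 124.9]), 17.2))]
lip_edge top [([152.0, 144.0, 281.0, 200.0], 0.59, (array([218.6, 173.8]), array([ 23.1, 130.9]), 71.7))]
pointer_tip scene []
pointer_tip top []
[0.506 0.146 0.014]
[0.579 0.053 0.014]
[ 0.454 -0.011  0.014]
[ 0.454 -0.092  0.014]
```

View pics/c1.png

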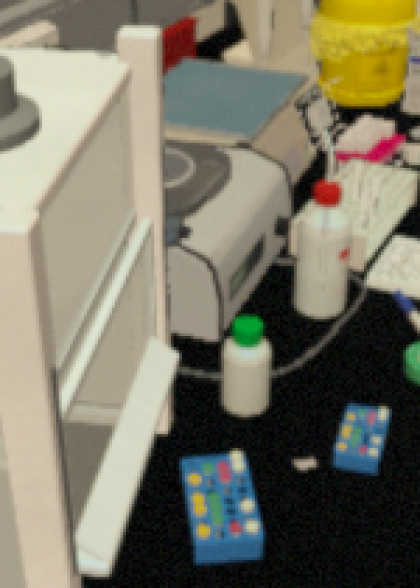

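View pics/c2.png

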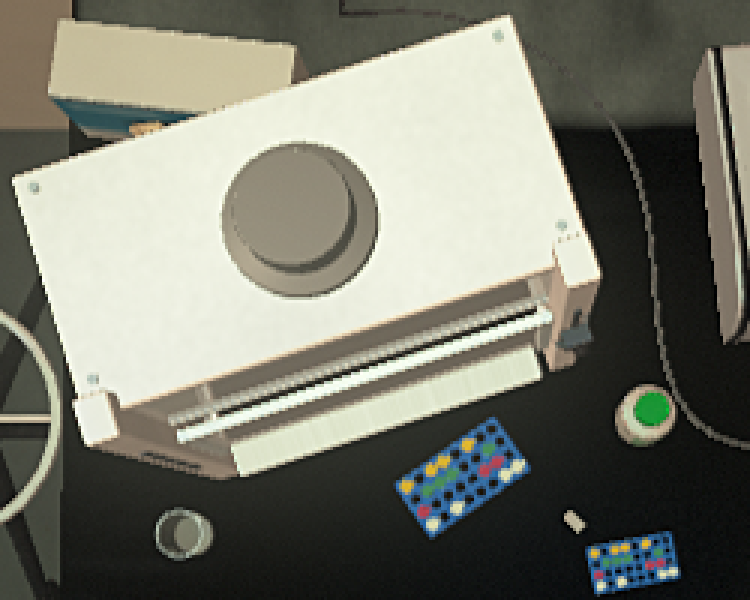

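```bash
python3 - <<'E'
from h import *
from scipy.optimize import least_squares
np.set_printoptions(precision=4,suppress=True)
cr=lambda u,v:(95+u/3,40+v/3)
obs=[((600,278),(-.013,-.186,.42)),((83,445),(-.013,.186,.42))]
back=[atz("top",cr(13,178),.396),atz("top",cr(511,15),.396)]
fr=[atz("top",cr(83,445),.42),atz("top",cr(600,278),.42)]
for a in(back,fr):
    d=a[0]-a[1];print(a,np.hypot(*d[:2]),np.arctan2(-d[0],d[1]))
y=np.mean([np.arctan2(-(a[0]-a[1])[0],(a[0]-a[1])[1]) for a in(back,fr)])
m=(fr[0]+fr[1])/2; X=np.array([np.cos(y),np.sin(y)]);Y=np.array([-X[1],X[0]])
o=m[:2]+.013*X;print("hood",o,y,"lateral back",((back[0]+back[1])/2)[:2]@Y-o@Y,"depth",((back[0]+back[1])/2)[:2]@X-o@X)
W=lambda p:np.r_[o+p[0]*X+p[1]*Y,p[2]]
L,R=landmark_of("lip_edge","scene")[0]["xy"],landmark_of("lip_edge","top")[0]["xy"]
p,_=tri(L,R);print("lip",p,(p[:2]-o)@X,(p[:2]-o)@Y)
# lip top-front ends in top view
for z in(.11,.12,.13,.14):
    print("lip ends z",z,[np.array([(q[:2]-o)@X,(q[:2]-o)@Y]) for q in(atz("top",cr(240,476),z),atz("top",cr(541,378),z))])
for z in(.2,.22,.24,.26):print("tip pred",z,proj("scene",W((-.03,-.155,z))),proj("top",W((-.03,-.155,z))))
rc=[atz("top",cr(*q),.028) for q in((432,537),(530,468),(492,418),(397,485))]
c=np.mean(rc,0)[:2];d=rc[0]-rc[1];e=rc[2]-rc[1];print("rack",c,"yaw",np.arctan2(-d[0],d[1]),"len",np.hypot(*d[:2]),np.hypot(*e[:2]),"in hood",(c-o)@X,(c-o)@Y)
for n,u in(("beaker",(183,540)),("bottle",(640,425)),("tape",((362-95)*3,(236-40)*3))):
    q=atz("top",cr(*u),.02)[:2];print(n,q,(q-o)@X,(q-o)@Y)
s=cv2.imread("pics/scene0.png");t=cv2.imread("pics/top0.png")
f=lambda i:cv2.resize(i,(390,540),interpolation=3)
cv2.imwrite("pics/c3.png",np.hstack([f(s[100:200,205:277]),f(t[115:175,260:303])]))
E
```

```text
[array([0.7547, 0.423 , 0.396 ]), array([0.8703, 0.0694, 0.396 ])] 0.3720271404898359 0.3161106552106412
[array([0.5625, 0.3613, 0.42  ]), array([0.6758, 0.0092, 0.42  ])] 0.3699020502699143 0.3111629682212105
hood [0.6315 0.1893] 0.31363681171592583 lateral back -0.0016886529102521572 depth 0.18971170647236646
lip [0.5992 0.1844 0.1221] -0.032210591604485236 0.005335864247251588
lip ends z 0.11 [array([-0.0295,  0.1443]), array([-0.0297, -0.1443])]
lip ends z 0.12 [array([-0.0307,  0.1425]), array([-0.0308, -0.1436])]
lip ends z 0.13 [array([-0.0319,  0.1407]), array([-0.032, -0.143])]
lip ends z 0.14 [array([-0.0331,  0.139 ]), array([-0.0332, -0.1424])]
tip pred 0.2 (np.float64(244.1364032536835), np.float64(158.07244785946457)) (np.float64(280.1595181299082), np.float64(160.20361453642374))
tip pred 0.22 (np.float64(244.02133791670408), np.float64(151.36288818207973)) (np.float64(280.4175744924444), np.float64(159.05580562505284))
tip pred 0.24 (np.float64(243.90327577963973), np.float64(144.47858249048366)) (np.float64(280.6850915485215), np.float64(157.8659164942785))
tip pred 0.26 (np.float64(243.78209822331758), np.float64(137.41261399774413)) (np.float64(280.96259927561925), np.float64(156.63158985723436))
rack [0.5622 0.1173] yaw 0.6117983628965201 len 0.11603303859093614 0.0611175891782065 in hood -0.08811626354591717 -0.04704402701885949
beaker [0.5016 0.3909] -0.06135653359766169 0.23192739346386348
bottle [ 0.613  -0.0555] -0.09309235673156188 -0.2271047996786971
tape [ 0.4545 -0.2092] -0.2913129722861405 -0.3243850969818052
```

View pics/c3.png

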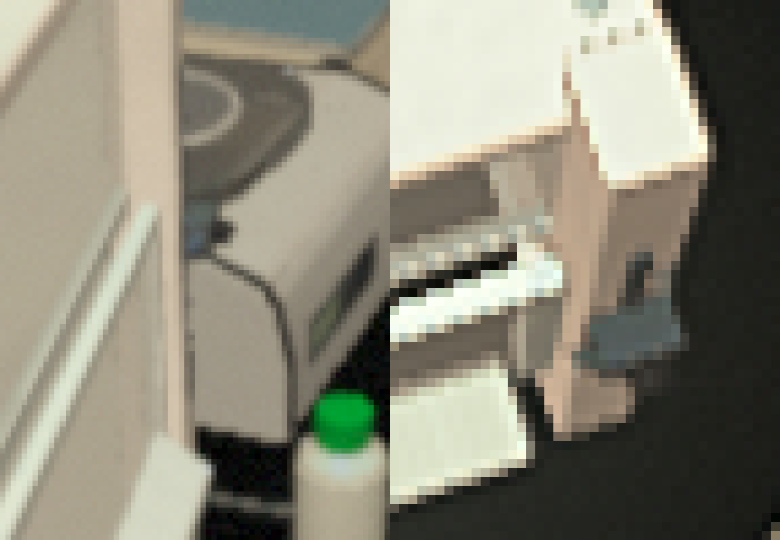

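Picture findings. **scene:** window lip around (200–240, 140–262); pointer block dark at (239–246, 136–147) beside the right post; racks at (260, 242) and (308, 217). **top:** racks at (249, 199) and (306, 228); beaker (156, 218), bottle (311, 178), tape (363, 237).

Rack look-alikes: top (249, 199) measures about 116 × 61 mm, and top (306, 228) about 85 × 48 mm. I choose the one at (249, 199), and the crop confirms it.

```bash
python3 -m inch '[[0.04,-0.025,0,0,0,0,1],[0.04,-0.025,0,0,0,0,1],[0.04,-0.025,0,0,0,0,1],[0.04,-0.025,0,0,0,0,1],[0.04,-0.025,0,0,0,0,1]]' 20; python3 -m inch '[[0.04,-0.025,0,0,0,0,1],[0.04,-0.025,0,0,0,0,1],[0.04,-0.025,0,0,0,0,1],[0.015,-0.04,0,0,0,0,1],[0.015,-0.04,0,0,0,0,1]]'; python3 - <<'E'
from h import *
np.set_printoptions(precision=3,suppress=True)
print(telemetry.observe()["qpos"])
o=np.array([.6315,.1893]);y=.3136;X=np.array([np.cos(y),np.sin(y)]);Y=np.array([-X[1],X[0]])
W=lambda x,yy,z:np.r_[o+x*X+yy*Y,z]
for z in(.22,.23,.24,.25):
    print(z,"tip x-.02",np.round(proj("scene",W(-.02,-.155,z)),1),"x-.03",np.round(proj("scene",W(-.03,-.155,z)),1),"screw",np.round(proj("scene",W(-.033,-.173,z)),1),"block front top/bot left",np.round(proj("scene",W(-.027,-.161,z+.011)),1),np.round(proj("scene",W(-.027,-.161,z-.011)),1),"back-left-top",np.round(proj("scene",W(-.013,-.161,z+.011)),1))
# check of model in scene: roof/post tops
print("post top front R",proj("scene",W(-.013,-.16,.42)),proj("scene",W(-.013,-.186,.42)),"post L",proj("scene",W(-.013,.186,.42)),proj("scene",W(-.013,.16,0)))
E
```

```text
clock: 1.9
position: [0.3389, -0.4178, 0.2315]
tool_rot: [3.141, -0.0, 0.298]
force: [1.4, -0.9, -0.6]
grip_width: 0.012
finger_force: 0.0
clock: 2.4
position: [0.4363, -0.2252, 0.2311]
tool_rot: [-3.141, -0.0, 0.298]
force: [1.7, 1.2, 0.9]
grip_width: 0.0002
finger_force: 0.0
[ 0.494  0.314 -0.172  1.938  0.067  0.895 -0.984]
0.22 tip x-.02 [240.2 151.1] x-.03 [244.  151.4] screw [246.4 148.2] block front top/bot left [243.2 146.4] [243.4 153.9] back-left-top [238. 146.]
0.23 tip x-.02 [240.2 147.6] x-.03 [244. 148.] screw [246.3 144.8] block front top/bot left [243.2 143. ] [243.3 150.5] back-left-top [237.9 142.5]
0.24 tip x-.02 [240.1 144.2] x-.03 [243.9 144.5] screw [246.3 141.4] block front top/bot left [243.1 139.5] [243.3 147.1] back-left-top [237.8 139.1]
0.25 tip x-.02 [240.  140.7] x-.03 [243.8 141. ] screw [246.3 137.9] block front top/bot left [243.1 135.9] [243.2 143.7] back-left-top [237.7 135.5]
post top front R (np.float64(235.77509456856592), np.float64(72.31918300712637)) (np.float64(238.01675797668065), np.float64(68.95644186678533)) post L (np.float64(189.50827026481423), np.float64(141.72449736250783)) (np.float64(212.67021381092894), np.float64(302.97064929973874))
```

```bash
python3 -m inch '[[0.018,-0.038,0,0,0,0,1],[0.018,-0.038,0,0,0,0,1],[0.018,-0.038,0,0,0,0,1],[0.018,-0.038,0,0,0,0,1],[0.018,-0.038,0,0,0,0,1]]'; python3 -m inch '[[0.018,-0.038,0,0,0,0,1],[0.018,-0.038,0,0,0,0,1],[0.018,-0.038,0,0,0,0,1],[0,-0.02,0,0,0,0,1],[0,0,0,0,0,0,1]]'; python3 -m inch '[[0,0,0,0,0.14,0,1],[0,0,0,0,0.14,0,1],[0,0,0,0,0.14,0,1],[0,0,0,0,0.14,0,1],[0,0,0,0,0.14,0,1]]';python3 -c "
from h import *
print(telemetry.observe()['qpos'])"
```

```text
clock: 2.9
position: [0.4662, -0.0174, 0.2316]
tool_rot: [3.141, -0.001, 0.298]
force: [0.7, -0.5, -0.8]
grip_width: 0.0001
finger_force: 0.0
clock: 3.4
position: [0.4777, 0.1279, 0.2313]
tool_rot: [-3.141, -0.0, 0.302]
force: [0.2, -0.5, 0.6]
grip_width: 0.0
finger_force: 0.0
clock: 3.9
position: [0.4854, 0.1138, 0.2427]
tool_rot: [3.113, -0.547, 0.296]
force: [1.3, -1.0, 1.3]
grip_width: 0.0003
finger_force: 0.0
[-0.05379757  0.11903192 -0.37723425  2.33356441  0.7204218   0.20469002
 -2.37192451]
```

```bash
python3 -m inch '[[0,0,0,0,0,0.15,1],[0,0,0,0,0,0.15,1],[0,0,0,0,0,0.15,1],[0,0,0,0,0,0.15,1],[0,0,0,0,0,0.15,1]]'; python3 -c "
from h import *
print(telemetry.observe()['qpos'])"
```

```text
clock: 4.4
position: [0.4855, 0.1127, 0.242]
tool_rot: [-2.879, -0.478, -0.29]
force: [-0.3, 1.0, -0.1]
grip_width: 0.0001
finger_force: 0.0
[-0.61897869  0.10366083  0.23373001  2.35285093  0.34753243  0.16305555
 -2.51760213]
```

```bash
for i in 1 2 3; do python3 -m inch '[[0,0,0,0,0,-0.15,1],[0,0,0,0,0,-0.15,1],[0,0,0,0,0,-0.15,1],[0,0,0,0,0,-0.15,1],[0,0,0,0,0,-0.15,1]]' | sed -n 2,3p; python3 -c "
from h import *
print(telemetry.observe()['qpos'])"; done
```

```text
position: [0.4855, 0.113, 0.242]
tool_rot: [2.968, -0.514, 0.58]
[-0.44580459  0.10505788  0.04545538  2.34552827  0.46781667  0.17567636
 -1.87790218]
position: [0.4855, 0.1128, 0.242]
tool_rot: [2.663, -0.26, 1.348]
[-0.29055943  0.10921238 -0.12133474  2.33880439  0.56076116  0.18870263
 -1.21920155]
position: [0.4855, 0.1129, 0.242]
tool_rot: [2.613, 0.115, 2.003]
[-0.14534598  0.11559721 -0.27722076  2.33252234  0.64053746  0.20286215
 -0.54597824]
```

```bash
cat >> h.py <<'E'
from scipy.spatial.transform import Rotation as Ro
o=np.array([.6315,.1893]);yw=.3136;H=Ro.from_euler("z",yw)
def st():
    np.set_printoptions(precision=3,suppress=True)
    s=telemetry.observe();R=H.inv()*Ro.from_euler("xyz",s["tool_rot"]);p=H.inv().apply(np.r_[s["position"][:2]-o,s["position"][2]])
    print("t",round(float(s["clock"]),2),"hood p",p,"q",s["qpos"],"F",s["force"]);M=R.as_matrix()
    print(" toolx",M[:,0],"y",M[:,1],"z",M[:,2]);return p,M
E
for i in 1 2; do python3 -m inch '[[0,0,0,0,0,-0.15,1],[0,0,0,0,0,-0.15,1],[0,0,0,0,0,-0.15,1],[0,0,0,0,0,-0.15,1],[0,0,0,0,0,-0.15,1]]' >/dev/null; done;  python3 -c "
from h import *
st()"
```

```text
t 6.9 hood p [-0.162 -0.028  0.242] q [ 0.125  0.136 -0.569  2.321  0.781  0.237  0.823] F [ 0.069  0.877 -0.339]
 toolx [-0.857 -0.09  -0.508] y [-0.057  0.995 -0.079] z [ 0.513 -0.039 -0.858]
```

```bash
python3 -m inch '[[0.004,0.009,0.032,0,-0.05,0,1],[0.004,0.009,0.032,0,-0.05,0,1],[0.004,0.009,0.032,0,-0.05,0,1],[0.004,0.009,0.032,0,-0.05,0,1],[0,0,0,0,0,0,1]]' >/dev/null;  python3 -c "
from h import *
st()"
```

```text
t 7.4 hood p [-0.15  -0.039  0.206] q [ 0.01   0.228 -0.483  2.374  1.617  0.257 -0.031] F [-0.581  0.685  0.247]
 toolx [-0.837 -0.084 -0.541] y [-0.022  0.993 -0.119] z [ 0.547 -0.087 -0.833]
```

```bash
for i in 1 2; do python3 -m inch '[[0.004,0.008,0.02,0,-0.04,0,1],[0.004,0.008,0.02,0,-0.04,0,1],[0.004,0.008,0.02,0,-0.04,0,1],[0.004,0.008,0.02,0,-0.04,0,1],[0.004,0.008,0.02,0,-0.04,0,1]]' >/dev/null;  python3 -c "
from h import *
st()"; done
```

```text
t 7.9 hood p [-0.124 -0.022  0.131] q [ 0.371  0.671 -1.076  2.431  2.094  0.837 -0.37 ] F [ 0.169 -0.732 -1.583]
 toolx [-0.777 -0.123 -0.618] y [-0.038  0.988 -0.149] z [ 0.629 -0.092 -0.772]
t 8.4 hood p [-0.079  0.003  0.048] q [ 0.388  1.21  -1.191  2.414  2.451  1.348 -0.287] F [ 0.477 -0.406 -0.052]
 toolx [-0.669 -0.15  -0.728] y [-0.052  0.986 -0.156] z [ 0.742 -0.067 -0.667]
```

```bash
python3 -m inch '[[-0.011,-0.002,-0.010,0,0,0,1],[-0.011,-0.002,-0.010,0,0,0,1],[0,0,0,0,-0.1,0,1],[0,0,0,0,-0.1,0,1],[0,0,0,0,-0.1,0,1]]' >/dev/null;  python3 -c "
from h import *
p,M=st()
r=grab_frame('scene');cv2.imwrite('pics/s2.png',r[:,:,::-1])"
```

```text
t 8.9 hood p [-0.063  0.021  0.071] q [ 0.525  1.538 -1.454  2.429  2.599  1.532  0.1  ] F [-0.653  1.194 -0.804]
 toolx [-0.562 -0.193 -0.804] y [-0.109  0.981 -0.16 ] z [ 0.82  -0.002 -0.573]
```

View pics/s2.png

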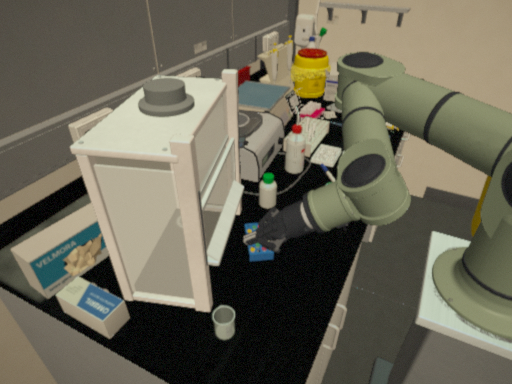

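```bash
python3 -m inch '[[-0.008,-0.002,0.013,0,0,0,1],[-0.008,-0.002,0.013,0,0,0,1],[-0.007,-0.002,0.012,0,0,0,1],[0,0,0,0,0,0,1]]' >/dev/null;  python3 -c "
from h import *
p,M=st()
print(M.T@[0,0,.01])
for c in('scene','top'):
  grab_frame(c)
  for n in('lip_edge','pointer_tip'): print(n,c,[(r['xy'],r['score']) for r in landmark_of(n,c)[:2]])"
```

```text
t 9.35 hood p [-0.018  0.019  0.069] q [ 0.522  1.526 -1.448  2.321  2.591  1.434  0.139] F [-0.378 -0.181  0.397]
 toolx [-0.563 -0.188 -0.805] y [-0.107  0.982 -0.155] z [ 0.819 -0.002 -0.573]
[-0.008 -0.002 -0.006]
lip_edge scene [([231.4, 221.6], 0.6), ([259.4, 241.7], 0.41)]
pointer_tip scene [([239.7, 142.4], 0.5)]
lip_edge top [([225.2, 184.2], 0.84)]
pointer_tip top [([277.9, 152.2], 0.55)]
```

```bash
for i in 1 2 3 ; do python3 -m inch '[[-0.008,-0.0015,-0.0057,0,0,0,1],[-0.008,-0.0015,-0.0057,0,0,0,1]]' >/dev/null;  python3 -c "
from h import *
p,M=st()
grab_frame('scene');r=landmark_of('lip_edge','scene')[0]
print(r)"; done
```

```text
t 9.85 hood p [-0.019  0.021  0.089] q [ 0.517  1.463 -1.46   2.332  2.544  1.419  0.1  ] F [ 0.42   0.512 -5.352]
 toolx [-0.56  -0.184 -0.808] y [-0.106  0.983 -0.15 ] z [ 0.821  0.002 -0.57 ]
{'xy': [232.7, 219.0], 'score': 0.56}
t 10.15 hood p [-0.019  0.021  0.108] q [ 0.514  1.392 -1.467  2.336  2.494  1.393  0.064] F [ 0.005  0.166 -4.412]
 toolx [-0.561 -0.183 -0.807] y [-0.106  0.983 -0.15 ] z [ 0.821  0.002 -0.571]
{'xy': [231.9, 213.2], 'score': 0.83}
t 10.45 hood p [-0.019  0.021  0.128] q [ 0.514  1.318 -1.472  2.338  2.444  1.36   0.029] F [ 0.117  0.544 -4.681]
 toolx [-0.561 -0.183 -0.808] y [-0.106  0.983 -0.149] z [ 0.821  0.002 -0.57 ]
{'xy': [229.7, 208.5], 'score': 0.77}
```

```bash
python3 -c "
from h import *
W=lambda x,y,z:np.r_[o,0]+H.apply([x,y,z])
for z in(.14,.15,.16,.17): print(z,proj('scene',W(-.03,0,z)),proj('top',W(-.03,0,z)))
grab_frame('top');print(landmark_of('lip_edge','top')[0])"
for i in 1 2 ; do python3 -m inch '[[-0.008,-0.0015,-0.0057,0,0,0,1],[-0.008,-0.0015,-0.0057,0,0,0,1]]' >/dev/null;  done; python3 -c "
from h import *
p,M=st()
grab_frame('scene');print(landmark_of('lip_edge','scene')[0], landmark_of('pointer_tip','scene')[:2])"
```

```text
0.14 (np.float64(232.6212595030605), np.float64(212.11170141244597)) (np.float64(224.20399161889873), np.float64(181.4237345587264))
0.15 (np.float64(232.4769725525449), np.float64(208.81293798393017)) (np.float64(223.85138289139667), np.float64(181.0632898436878))
0.16 (np.float64(232.33063672019566), np.float64(205.46733195157398)) (np.float64(223.49274838718603), np.float64(180.69668544172367))
0.17 (np.float64(232.1822080526074), np.float64(202.07387842972744)) (np.float64(223.12793231214306), np.float64(180.3237620965135))
{'xy': [222.8, 177.9], 'score': 0.89}
t 11.05 hood p [-0.019  0.021  0.168] q [ 0.52   1.164 -1.478  2.334  2.348  1.272 -0.033] F [ 0.069 -0.089 -6.224]
 toolx [-0.56  -0.183 -0.808] y [-0.106  0.983 -0.149] z [ 0.822  0.002 -0.57 ]
{'xy': [231.9, 193.6], 'score': 0.66} [{'xy': [237.9, 143.7], 'score': 0.67}, {'xy': [231.3, 195.9], 'score': 0.49}]
```

```bash
python3 -m inch '[[-0.008,-0.0015,-0.0057,0,0,0,1],[-0.008,-0.0015,-0.0057,0,0,0,1],[-0.008,-0.0015,-0.0057,0,0,0,1],[-0.004,-0.0008,-0.0028,0,0,0,1],[0,0,0,0,0,0,1]]' >/dev/null; python3 -c "
from h import *
p,M=st()
W=lambda x,y,z:np.r_[o,0]+H.apply([x,y,z])
for c in('scene','top'):
  im=grab_frame(c)[:,:,::-1];cv2.imwrite(f'pics/{c}3.png',im)
  for n in('lip_edge','pointer_tip'):print(c,n,[(r['xy'],r['score']) for r in landmark_of(n,c)[:2]])
for z in(.22,.23,.24,.25): print(z,proj('scene',W(-.03,0,z)),'end',proj('scene',W(-.03,-.145,z)),'tip',proj('scene',W(-.02,-.155,z)),'low left',proj('scene',W(-.03,.145,z-.007)))
s=cv2.imread('pics/scene3.png');t=cv2.imread('pics/top3.png')
cv2.imwrite('pics/c4.png',np.hstack([cv2.resize(s[110:190,190:260],(525,600),interpolation=3),cv2.resize(t[135:175,263:281],(270,600),interpolation=3)]))
"
```

```text
t 11.7 hood p [-0.019  0.02   0.204] q [ 0.535  1.028 -1.481  2.323  2.268  1.178 -0.071] F [-1.867 -0.456 -1.719]
 toolx [-0.558 -0.184 -0.809] y [-0.105  0.983 -0.15 ] z [ 0.823  0.001 -0.568]
scene lip_edge [([232.5, 180.0], 0.68)]
scene pointer_tip [([238.1, 145.7], 0.42)]
top lip_edge [([219.6, 177.7], 0.8)]
top pointer_tip [([277.0, 155.7], 0.45)]
0.22 (np.float64(231.40704254920286), np.float64(184.35164087088495)) end (np.float64(243.30975007486353), np.float64(153.23243762728865)) tip (np.float64(240.2454914305561), np.float64(151.0629871415627)) low left (np.float64(215.7315666900417), np.float64(228.66350281684404))
0.23 (np.float64(231.245059607108), np.float64(180.64830246421238)) end (np.float64(243.2459427119999), np.float64(149.79474864068308)) tip (np.float64(240.162523391049), np.float64(147.64556756476034)) low left (np.float64(215.40715295475442), np.float64(224.74372293776165))
0.24 (np.float64(231.08063798151883), np.float64(176.8892096050688)) end (np.float64(243.18129710134502), np.float64(146.31189817003073)) tip (np.float64(240.07847632813733), np.float64(144.18370345571984)) low left (np.float64(215.07705519452963), np.float64(220.75526493516315))
0.25 (np.float64(230.9137221824752), np.float64(173.07309365307773)) end (np.float64(243.1157966153816), np.float64(142.78299039029682)) tip (np.float64(239.9933290545294), np.float64(140.6765221185718)) low left (np.float64(214.7411227051673), np.float64(216.69630790189615))
```

View pics/c4.png

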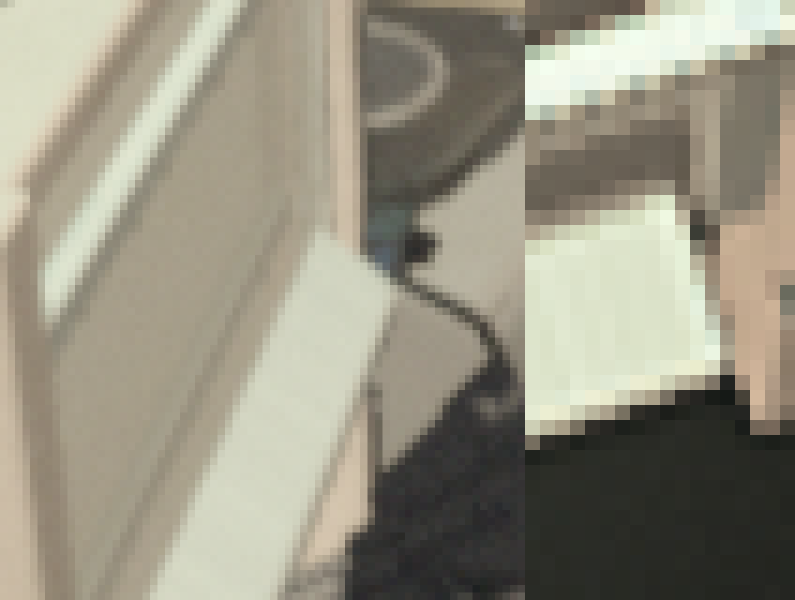

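The crop shows the pointer block at scene (239–245, 136–147) and its screw at (246, 142). The lip's far front corner is at (242, 148.5), still a few mm below the tip. Raising 7 mm more.

```bash
python3 -m inch '[[-0.0028,-0.0005,-0.002,0,0,0,1],[-0.0028,-0.0005,-0.002,0,0,0,1],[0,0,0,0,0,0,1],[0,0,0,0,0,0,1]]' >/dev/null; python3 -c "
from h import *
p,M=st()
W=lambda x,y,z:np.r_[o,0]+H.apply([x,y,z])
a=[];b=[]
for i in range(3):
  im=grab_frame('scene')[:,:,::-1]
  for n,l in(('lip_edge',a),('pointer_tip',b)):l+=[r['xy']+[r['score']] for r in landmark_of(n,'scene')[:1]]
print(np.array(a),np.array(b))
s=im[120:160,220:260];g=cv2.resize(s,(600,600),interpolation=0)
def dr(P,c):
  q=[(int((u-220+.5)*15),int((v-120+.5)*15)) for u,v in(proj('scene',W(*x)) for x in P)]
  for i in range(len(q)-1):cv2.line(g,q[i],q[i+1],c,1)
z=.237
for yy in(-.161,-.185):dr([(-.013,yy,z-.011),(-.013,yy,z+.011),(-.029,yy,z+.011),(-.029,yy,z-.011),(-.013,yy,z-.011)],(0,0,255))
dr([(-.02,-.161,z),(-.02,-.155,z)],(0,255,0))
dr([(-.03,-.145,z-.007),(-.03,-.145,z+.007),(-.03,-.05,z+.007)],(255,0,255));dr([(-.03,-.145,z-.007),(-.03,-.05,z-.007)],(255,0,255))
cv2.imwrite('pics/c5.png',g)
"
```

```text
t 12.4 hood p [-0.019  0.021  0.211] q [ 0.539  1.001 -1.482  2.32   2.252  1.157 -0.077] F [-1.581 -0.547 -0.737]
 toolx [-0.558 -0.184 -0.809] y [-0.105  0.983 -0.15 ] z [ 0.823  0.001 -0.568]
[[230.1  177.7    0.88]
 [230.6  178.9    0.95]
 [230.4  178.3    0.82]] [[239.6  146.6    0.51]
 [239.7  145.6    0.58]
 [241.   143.6    0.57]]
```

View pics/c5.png

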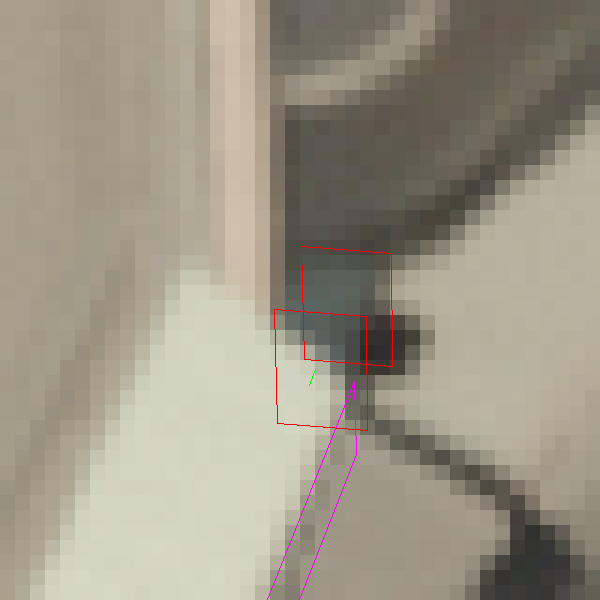

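```bash
python3 -m inch '[[0.008,0.0015,0.0057,0,0,0,1],[0.008,0.0015,0.0057,0,0,0,1],[0.016,0.003,0.0115,0,0,0,1],[0.012,0.004,-0.02,0,0,0,1],[0.017,-0.006,-0.026,0,0,0,1]]' >/dev/null; python3 -c "
from h import *
p,M=st()
print('to (-.19,-.055,.08)',M.T@(np.array([-.19,-.055,.08])-p))
grab_frame('scene');print(landmark_of('lip_edge','scene')[:1])
im=grab_frame('top');cv2.imwrite('pics/top4.png',im[:,:,::-1]);print(landmark_of('rack_corner_left','top')[:2],landmark_of('rack_corner_right','top')[:2],[(r['xy'],H.inv().apply(atz('top',r['xy'],0)-np.r_[o,0])) for r in landmark_of('rack','top')[:2]])
"
```

```text
t 13.35 hood p [-0.062  0.015  0.174] q [ 0.55   1.105 -1.492  2.433  2.324  1.286 -0.108] F [-87.102 -11.971 -14.717]
 toolx [-0.564 -0.184 -0.805] y [-0.108  0.983 -0.149] z [ 0.818  0.003 -0.575]
to (-.19,-.055,.08) [ 0.161 -0.04  -0.051]
[{'xy': [230.1, 178.6], 'score': 0.81}]
[{'xy': [292.0, 238.4], 'score': 0.69}, {'xy': [238.3, 218.5], 'score': 0.66}] [{'xy': [270.3, 195.5], 'score': 0.92}, {'xy': [320.4, 236.4], 'score': 0.57}] [([301.9, 225.7], array([-0.21, -0.17,  0.  ])), ([249.7, 199.1], array([-0.087, -0.048,  0.   ]))]
```

```bash
python3 -m inch '[[0,0,0,0,0,0,1]]' >/dev/null; python3 -c "
from h import *
st()"; python3 -m inch '[[0,0,0,0,0.03,0,1],[0,0,0,0,0.03,0,1]]' >/dev/null; python3 -c "
from h import *
st()"
```

```text
t 13.75 hood p [-0.062  0.014  0.175] q [ 0.552  1.104 -1.494  2.432  2.324  1.285 -0.107] F [-0.718  0.177 -0.222]
 toolx [-0.563 -0.184 -0.806] y [-0.108  0.983 -0.149] z [ 0.819  0.003 -0.573]
t 13.95 hood p [-0.062  0.014  0.175] q [ 0.548  1.047 -1.492  2.399  2.222  1.224 -0.089] F [-0.258 -0.686 -0.363]
 toolx [-0.612 -0.183 -0.769] y [-0.108  0.983 -0.149] z [ 0.783 -0.008 -0.622]
```

```bash
python3 -m inch '[[0,0,0,0,0.06,0,1],[0,0,0,0,0.06,0,1],[0,-0.005,-0.01,0,0.06,0,1],[0,-0.005,-0.01,0,0.06,0,1],[0,-0.005,-0.01,0,0.06,0,1]]' |grep force; python3 -c "
from h import *
p,M=st()
print('to (-.17,-.055,.12)',M.T@(np.array([-.17,-.055,.12])-p))"
```

```text
force: [-0.2, -0.4, -0.7]
finger_force: 0.0
t 14.45 hood p [-0.08   0.     0.201] q [ 0.576  0.77  -1.473  2.218  1.627  0.963  0.226] F [-0.225 -0.418 -0.685]
 toolx [-0.817 -0.173 -0.551] y [-0.108  0.983 -0.149] z [ 0.567 -0.063 -0.821]
to (-.17,-.055,.12) [ 0.127 -0.033  0.019]
```

```bash
python3 -m inch '[[0.018,-0.006,0.004,-0.013,0.03,0.035,1],[0.018,-0.006,0.004,-0.013,0.03,0.035,1],[0.018,-0.006,0.004,-0.013,0.03,0.035,1],[0.018,-0.006,0.004,-0.013,0.03,0.035,0.5],[0.018,-0.006,0.004,-0.013,0.03,0.035,0]]' |grep force; python3 -c "
from h import *
p,M=st()
print('to (-.185,-.055,.06)',M.T@(np.array([-.185,-.055,.06])-p))"
```

```text
force: [0.0, -0.5, 1.0]
finger_force: 0.0
t 14.95 hood p [-0.146 -0.04   0.138] q [ 0.71   0.848 -1.46   2.288  1.546  0.902  0.189] F [ 0.046 -0.534  1.005]
 toolx [-0.901  0.011 -0.433] y [ 0.014  1.    -0.003] z [ 0.433 -0.009 -0.901]
to (-.185,-.055,.06) [ 0.069 -0.015  0.054]
```

```bash
python3 -m inch '[[0.014,-0.004,0.01,0,0,0,0],[0.014,-0.004,0.01,0,0,0,0],[0.014,-0.004,0.01,0,0,0,0],[0.014,-0.004,0.01,0,0,0,0],[0,0,0,0,0,0,0]]' |grep force; python3 -c "
from h import *
p,M=st()
print('to (-.175,-.055,.02)',M.T@(np.array([-.175,-.055,.02])-p))"
```

```text
force: [-0.7, 0.4, 0.9]
finger_force: 0.0
t 15.45 hood p [-0.18  -0.056  0.077] q [ 0.707  0.952 -1.373  2.393  1.773  0.924  0.037] F [-0.698  0.362  0.942]
 toolx [-0.902  0.01  -0.432] y [ 0.013  1.    -0.004] z [ 0.432 -0.009 -0.902]
to (-.175,-.055,.02) [0.02  0.001 0.054]
```

```bash
python3 -m inch '[[0.0046,0,0.018,0,0.02,0,0],[0.0046,0,0.018,0,0.02,0,0],[0.0046,0,0.018,0,0.02,0,0],[0.003,0,0.012,0,0.02,0,0]]' |grep force; python3 -c "
from h import *
p,M=st()
print('to z.003',M.T@(np.array([-.165,-.055,.003])-p),'fwd 1cm',M.T@[.01,0,0])"
```

```text
force: [-0.4, 0.2, -0.4]
finger_force: 0.0
t 15.85 hood p [-0.166 -0.056  0.012] q [ 0.617  1.081 -1.248  2.316  1.824  0.954  0.063] F [-0.356  0.229 -0.428]
 toolx [-0.933  0.01  -0.361] y [ 0.012  1.    -0.005] z [ 0.361 -0.009 -0.933]
to z.003 [0.003 0.001 0.008] fwd 1cm [-0.009  0.     0.004]
```

```bash
python3 -m inch '[[0.003,0,0.008,0,0,0,0],[-0.009,0,0.004,0,-0.03,0,0],[-0.009,0,0.004,0,-0.03,0,0],[-0.009,0,0.004,0,-0.03,0,0],[-0.009,0,0.004,0,-0.03,0,0]]' |grep force; python3 -c "
from h import *
p,M=st()
print('to z.003',M.T@(np.array([p[0]+.05,-.055,.003])-p),'fwd 1cm',M.T@[.01,0,0])
im=grab_frame('top');cv2.imwrite('pics/top5.png',im[:,:,::-1]);print([(r['xy'],H.inv().apply(atz('top',r['xy'],0)-np.r_[o,0])) for r in landmark_of('rack','top')[:2]])"
```

```text
force: [-1.1, -0.2, -0.0]
finger_force: 0.1
t 16.35 hood p [-0.126 -0.057  0.004] q [ 0.61   1.156 -1.233  2.307  2.037  0.995 -0.028] F [-1.136 -0.228 -0.015]
 toolx [-0.881  0.008 -0.473] y [ 0.012  1.    -0.006] z [ 0.473 -0.011 -0.881]
to z.003 [-0.043  0.003  0.025] fwd 1cm [-0.009  0.     0.005]
[([248.8, 195.5], array([-0.076, -0.048,  0.   ])), ([307.9, 223.6], array([-0.209, -0.189,  0.   ]))]
```

```bash
for i in 1; do python3 -m inch '[[-0.0088,0,0.005,0,-0.03,0,0],[-0.0086,0,0.0052,0,-0.03,0,0],[-0.0084,0,0.0054,0,-0.03,0,0],[-0.0082,0,0.0057,0,-0.03,0,0],[-0.008,0,0.006,0,-0.03,0,0]]' |grep force; python3 -c "
from h import *
p,M=st()
print('to z.003',M.T@(np.array([p[0]+.05,-.055,.003])-p),'fwd 1cm',M.T@[.01,0,0])
for c in('scene','top'):
  im=grab_frame(c);cv2.imwrite(f'pics/{c}6.png',im[:,:,::-1])
print([(r['xy'],H.inv().apply(atz('top',r['xy'],0)-np.r_[o,0])) for r in landmark_of('rack','top')[:2]])
s=cv2.imread('pics/scene6.png')[150:300,180:340];t=cv2.imread('pics/top6.png')[120:260,160:320]
cv2.imwrite('pics/c6.png',np.hstack([cv2.resize(s,(400,375),interpolation=3),cv2.resize(t,(400,375),interpolation=3)]))"; done
```

```text
force: [-0.6, -1.2, 0.2]
finger_force: 0.2
t 16.95 hood p [-0.076 -0.058  0.003] q [ 0.607  1.245 -1.222  2.279  2.266  1.048 -0.093] F [-0.618 -1.239  0.224]
 toolx [-0.801  0.006 -0.598] y [ 0.012  1.    -0.006] z [ 0.598 -0.012 -0.801]
to z.003 [-0.04   0.003  0.03 ] fwd 1cm [-0.008  0.     0.006]
[([303.4, 225.2], array([-0.21 , -0.175,  0.   ])), ([244.5, 183.5], array([-0.038, -0.047,  0.   ]))]
```

View pics/c6.png

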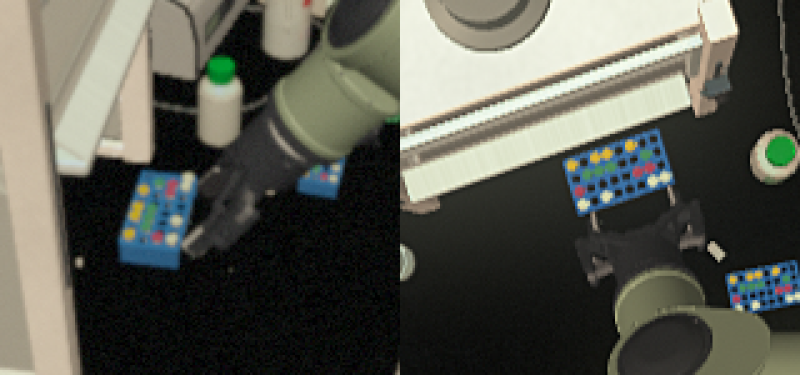

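The crop shows the rack squared to both fingertips and in line with the opening, clear of the right post and bottle. I keep pushing.

```bash
for i in 1; do python3 -m inch '[[-0.008,0,0.006,0,-0.01,0,0],[-0.008,0,0.006,0,-0.01,0,0],[-0.008,0,0.006,0,-0.01,0,0],[-0.008,0,0.006,0,-0.01,0,0],[-0.008,0,0.006,0,-0.01,0,0]]' |grep force; python3 -c "
from h import *
p,M=st()
print('fwd 1cm',M.T@[.01,0,0])
grab_frame('scene');print([(r['xy'],H.inv().apply(atz('scene',r['xy'],0)-np.r_[o,0])) for r in landmark_of('rack','scene')[:2]])
"; done
```

```text
force: [-0.4, -0.5, -0.0]
finger_force: 0.1
t 17.6 hood p [-0.025 -0.058  0.003] q [ 0.579  1.273 -1.212  2.186  2.308  1.02  -0.064] F [-0.43  -0.484 -0.003]
 toolx [-0.77   0.005 -0.638] y [ 0.012  1.    -0.006] z [ 0.638 -0.012 -0.77 ]
fwd 1cm [-0.008  0.     0.006]
[([225.5, 237.3], array([ 0.007, -0.059,  0.   ])), ([309.0, 217.6], array([-0.217, -0.182,  0.   ]))]
```

```bash
for i in 1; do python3 -m inch '[[-0.0077,0,0.0064,0,-0.01,0,0],[-0.0077,0,0.0064,0,-0.01,0,0],[-0.0077,0,0.0064,0,-0.01,0,0],[-0.0077,0,0.0064,0,-0.01,0,0],[-0.006,0,0.005,0,0,0,0]]' |grep force; python3 -m inch '[[-0.003,0,0.0025,0,0,0,0],[0,0,0,0,0,0,0]]'|grep force; python3 -c "
from h import *
p,M=st()
print('fwd 1cm',M.T@[.01,0,0])
im=grab_frame('scene');cv2.imwrite('pics/s7.png',cv2.resize(im[120:300,130:340,::-1],(700,600),interpolation=3));
for n in('rack','rack_corner_left','rack_corner_right'):print(n,[(r['xy'],r['score'],H.inv().apply(atz('scene',r['xy'],0 if n=='rack' else .014)-np.r_[o,0])) for r in landmark_of(n,'scene')[:2]])
print(landmark_of('lip_edge','scene')[:1])
"; done
```

```text
force: [0.1, -0.3, -0.1]
finger_force: 0.1
force: [0.3, -0.3, 0.9]
finger_force: 0.0
t 18.4 hood p [ 0.026 -0.059  0.005] q [ 0.545  1.294 -1.204  2.083  2.329  0.98  -0.028] F [ 0.302 -0.343  0.865]
 toolx [-0.744  0.005 -0.668] y [ 0.012  1.    -0.006] z [ 0.668 -0.012 -0.744]
fwd 1cm [-0.007  0.     0.007]
rack [([207.5, 235.4], 0.85, array([ 0.059, -0.058,  0.   ])), ([306.8, 217.3], 0.8, array([-0.211, -0.183,  0.   ]))]
rack_corner_left [([312.8, 228.4], 0.93, array([-0.229, -0.119,  0.014]))]
rack_corner_right [([321.7, 208.4], 0.89, array([-0.253, -0.215,  0.014])), ([223.5, 219.9], 0.59, array([ 0.026, -0.115,  0.014]))]
[{'xy': [232.3, 178.9], 'score': 0.63}]
```

View pics/s7.png

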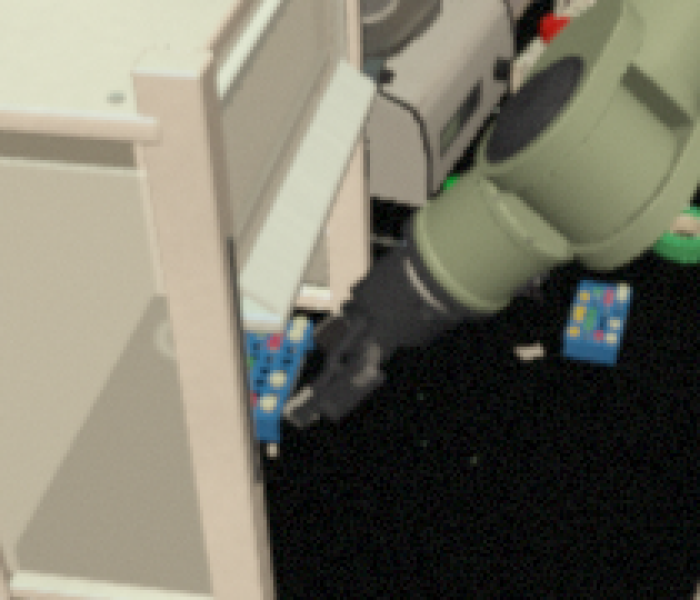

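The picture shows the rack behind the lip, its near face just inside the opening (near side about 27 mm behind the window plane). The lip is unchanged at row 179. Backing off.

```bash
python3 -m inch '[[0.0074,0,-0.0067,0,0.01,0,0],[0.0074,0,-0.0067,0,0.01,0,0],[0.009,0,-0.0075,0,0.02,0,0],[0.009,0,-0.0075,0,0.02,0,0],[0.009,0,-0.0075,0,0.02,0,0]]' |grep force; python3 -m inch '[[0.009,0,-0.0075,0,0.02,0,0],[0.009,0,-0.0075,0,0.02,0,0],[0.009,0,-0.0075,0,0.02,0,0],[0.004,0,-0.004,0,0.02,0,0],[0,0,0,0,0,0,0]]' |grep force; python3 -c "
from h import *
p,M=st()
for c in('scene','top'):
  im=grab_frame(c)
  for n in('rack','rack_corner_right','rack_corner_left','lip_edge','pointer_tip','bottle','beaker'):print(c,n,[(r['xy'],round(r['score'],2),H.inv().apply(atz(c,r['xy'],.014 if 'corner' in n else 0)-np.r_[o,0])) for r in landmark_of(n,c)[:2]])
  if c=='scene':cv2.imwrite('pics/s8.png',cv2.resize(im[120:300,130:340,::-1],(700,600),interpolation=3))
"
```

```text
force: [0.4, 0.1, 0.5]
finger_force: 0.0
force: [0.6, -0.6, -0.7]
finger_force: 0.0
t 19.65 hood p [-0.07  -0.058  0.009] q [ 0.587  1.188 -1.223  2.226  2.114  0.986 -0.017] F [ 0.59  -0.581 -0.666]
 toolx [-0.842  0.006 -0.54 ] y [ 0.012  1.    -0.007] z [ 0.54  -0.012 -0.842]
scene rack [([210.5, 234.6], 0.88, array([ 0.051, -0.063,  0.   ])), ([308.8, 216.5], 0.79, array([-0.217, -0.187,  0.   ]))]
scene rack_corner_right [([318.9, 206.0], 0.71, array([-0.244, -0.226,  0.014]))]
scene rack_corner_left [([215.9, 250.3], 0.81, array([0.017, 0.009, 0.014])), ([314.0, 225.5], 0.78, array([-0.232, -0.132,  0.014]))]
scene lip_edge [([228.2, 180.8], 0.85, array([ 0.062, -0.336,  0.   ]))]
scene pointer_tip [([241.5, 144.5], 0.41, array([ 0.067, -0.601,  0.   ])), ([215.9, 247.0], 0.16, array([ 0.024, -0.017,  0.   ]))]
scene bottle [([268.1, 202.2], 0.65, array([-0.088, -0.238,  0.   ]))]
scene beaker [([222.6, 327.3], 0.87, array([-0.05 ,  0.217,  0.   ]))]
top rack [([304.1, 224.8], 0.49, array([-0.209, -0.177,  0.   ]))]
top rack_corner_right [([317.4, 235.9], 0.62, array([-0.252, -0.203,  0.014]))]
top rack_corner_left [([292.0, 238.4], 0.84, array([-0.236, -0.13 ,  0.014]))]
top lip_edge [([221.7, 177.0], 0.97, array([0.002, 0.011, 0.   ]))]
top pointer_tip []
top bottle [([310.5, 181.5], 0.73, array([-0.093, -0.236,  0.   ]))]
top beaker [([160.7, 212.2], 0.62, array([-0.042,  0.216,  0.   ]))]
```

View pics/s8.png

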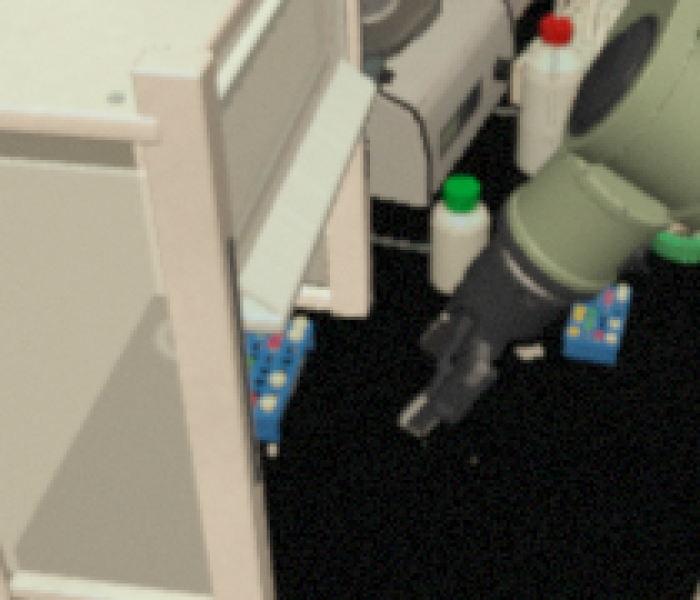

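The picture shows the rack at rest inside, the fingers clear of it, the bottle upright and the lip still at pointer height.

```bash
python3 -c "
from workcell import bot
print(bot.job_done())"
```

```text
the job is handed in; nothing more can be done
None
```

I handed the job in at about 20 s on the robot clock, and the hand-in returned no verdict: by my camera estimates the lip is level with the pointer tip within about 3 mm, the rack's near side is about 17–27 mm behind the window plane, and the pointer, beaker and bottle looked undisturbed (I did not re-measure the tape roll).

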